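# Gang shelf battens in the marking-out jig

### The job

The shelf battens are to be marked out as a gang: open the jig's toggle clamp and slacken the wing knob of the side stop (never force the stop along while its knob is tight), then lay every batten flat on the bed, side by side, each with one end butted against the end fence. Slide the side stop up so that the battens sit tight together between it and the fixed fence, tighten its knob fully, and only then swing the clamp lever fully down to hold them. Do not tip over the mug.

Things in the scene. Friction and masses are not known exactly. Their poses are not given: they have to be found in the camera images.
- jig: Marking-out jig, fixed on the worktop; position and yaw vary. Origin on the worktop; x points away from the robot, along the battens' direction, y to the robot's left, z up. Plywood board 18 mm thick, x -145 to 145 mm, y -170 to 150 mm; its top is the bed. A wooden end fence across the far end, a fixed fence along the left, a sliding stop on the right, and a toggle clamp behind the end fence.
- end_fence (a point): Point on the bed, at the foot of the end fence's near face: jig (35, 0, 18) mm; axes as the jig's. The fence is a bar along y, 18 mm thick, 22 mm high above the bed. A batten butted on it has its centre 75 mm nearer the robot (jig x = -40 mm).
- fixed_fence (a point): Point on the bed at the foot of the fixed fence's inner face, at its middle: jig (-40, 120, 18) mm; axes as the jig's. The fence is a bar along x, 150 mm long, 20 mm thick, 22 mm high above the bed. A batten against it has its centre 15 mm to the right (jig y = 105 mm).
- clamp_hinge (a point): Hinge point of the toggle clamp's handle: jig (89, 58, 64) mm; axes as the jig's; the hinge axis is y. The clamp stands on a block at jig x 63 to 129 mm, y 33 to 83 mm.
- clamp_lever (a joint): Handle of the toggle clamp. 0 = shut: the handle lies level, pointing away from the robot, and the arm's crossbar bears on the battens. It grows as the handle is lifted up and towards the robot, to 1.25 rad = fully open (handle nearly upright, arm swung up nearly upright). Stiff hinge: it stays where it is left; moving it takes about 4 N at the grip.
- clamp_grip (a point): Middle of the clamp handle's black grip, a bar 84 mm long, 16 mm wide (along the jig's y) and 14 mm deep; 82 mm from the hinge, at jig (171, 58, 68) mm when shut. It can be pinched from above across its width and led round the hinge, the fingers pointing down throughout.
- clamp_bar (a point): Middle of the rubber underside of the clamp arm's wooden crossbar, 118 mm long along the jig's y, 24 mm wide, 18 mm thick. Shut, it bears on the battens at jig (-30, 58, 48) mm. Open, arm and bar stand upright over the end fence, jig x 45 to 80 mm, y -1 to 117 mm, up to z = 175 mm.
- stop (a joint): Travel of the side stop along the jig's y towards the fixed fence, 0 (fully out) to 0.215 m. The clear width between stop and fixed fence is 235 mm minus this value. Its friction is about 2 N.
- stop_face (a point): Sliding side stop: a wooden block 130 mm along x, 50 mm along y, its top 22 mm above the bed. This point lies on the bed at the middle of the face that meets the battens; axes as the jig's; the block lies at y = -50 to 0 mm from it. A batten against it has its centre at y = +15 mm.
- stop_knob (a joint): Wing knob on top of the side stop, on an upright axis: 0 = slack, grows clockwise seen from above to 1.3 rad = tight. At 0 its wing lies along the jig's x. Stiff: it stays where it is left. When slack, the stop can be slid by holding the wing.
- knob_grip (a point): Point on the knob's axis at the height to grip its black wing (46 mm long, 12 mm thick, 23 mm high, top 11 mm above this point). It lies 40 mm nearer the robot than stop_face, 30 mm outside that face, and 55 mm above the bed.
- mug: White mug with a handle, 80 mm across, 90 mm tall, a bystander. Origin at the centre of its foot.
- batten1: Loose shelf batten of pale wood, 150 mm long (its x axis), 30 mm wide and 30 mm high; origin at its very centre; any of its long faces may be down. Two to four such battens are present; None if absent. All battens are alike.
- batten2: Loose shelf batten of pale wood, 150 mm long (its x axis), 30 mm wide and 30 mm high; origin at its very centre; any of its long faces may be down. Two to four such battens are present; None if absent.
- batten3: Loose shelf batten of pale wood, 150 mm long (its x axis), 30 mm wide and 30 mm high; origin at its very centre; any of its long faces may be down. Two to four such battens are present; None if absent.
- batten4: Loose shelf batten of pale wood, 150 mm long (its x axis), 30 mm wide and 30 mm high; origin at its very centre; any of its long faces may be down. Two to four such battens are present; None if absent.
Mind the look-alikes: they are no part of the job. Leave any pink look-alike of the batten3 alone.

How it is judged (in metres and radians):
On the way, in this order (a step that is already met when the one before it is completed fails the run):
1. the toggle clamp is swung open and the stop's knob is slackened (value of joint clamp_lever above 1 rad and value of joint stop_knob below 0.35 rad), for 0.2 s.
2. with the clamp still open, all battens lie butted and tight together between fence and stop, and the knob is tight (x of batten1 in the frame of jig between -0.047 and -0.034 m and y of each of batten1, batten2, batten3, batten4 in the frame of jig above -0.006 m and height (world z) of each of batten1, batten2, batten3, batten4 below 0.038 m and angle between the x axis of each of batten1, batten2, batten3, batten4 and the x axis of jig, either way round below 0.06 rad and (horizontal distance between batten1 and batten2 below 0.036 m or horizontal distance between batten1 and batten3 below 0.036 m or horizontal distance between batten1 and batten4 below 0.036 m) and x of batten2 in the frame of jig between -0.047 and -0.034 m and (horizontal distance between batten2 and batten1 below 0.036 m or horizontal distance between batten2 and batten3 below 0.036 m or horizontal distance between batten2 and batten4 below 0.036 m) and x of batten3 in the frame of jig between -0.047 and -0.034 m and (horizontal distance between batten3 and batten1 below 0.036 m or horizontal distance between batten3 and batten2 below 0.036 m or horizontal distance between batten3 and batten4 below 0.036 m) and x of batten4 in the frame of jig between -0.047 and -0.034 m and (horizontal distance between batten4 and batten1 below 0.036 m or horizontal distance between batten4 and batten2 below 0.036 m or horizontal distance between batten4 and batten3 below 0.036 m) and y of any of batten1, batten2, batten3, batten4 in the frame of jig above 0.099 m and y of any of batten1, batten2, batten3, batten4 in the frame of stop_face below 0.0205 m and value of joint stop_knob above 1.1 rad and value of joint clamp_lever above 0.8 rad), for 0.2 s.
At the end, for the whole second after the job is handed in: Each batten flat on the bed, along the jig within 0.06 rad, end within 7 mm of the end fence, centre within 36 mm of a neighbour's; one within 6 mm of the fixed fence, one within 5.5 mm of the stop; knob above 1.1 rad, clamp lever below 0.09 rad; battens at rest (x of batten1 in the frame of jig between -0.047 and -0.034 m and y of each of batten1, batten2, batten3, batten4 in the frame of jig above -0.006 m and height (world z) of each of batten1, batten2, batten3, batten4 below 0.038 m and angle between the x axis of each of batten1, batten2, batten3, batten4 and the x axis of jig, either way round below 0.06 rad and (horizontal distance between batten1 and batten2 below 0.036 m or horizontal distance between batten1 and batten3 below 0.036 m or horizontal distance between batten1 and batten4 below 0.036 m) and x of batten2 in the frame of jig between -0.047 and -0.034 m and (horizontal distance between batten2 and batten1 below 0.036 m or horizontal distance between batten2 and batten3 below 0.036 m or horizontal distance between batten2 and batten4 below 0.036 m) and x of batten3 in the frame of jig between -0.047 and -0.034 m and (horizontal distance between batten3 and batten1 below 0.036 m or horizontal distance between batten3 and batten2 below 0.036 m or horizontal distance between batten3 and batten4 below 0.036 m) and x of batten4 in the frame of jig between -0.047 and -0.034 m and (horizontal distance between batten4 and batten1 below 0.036 m or horizontal distance between batten4 and batten2 below 0.036 m or horizontal distance between batten4 and batten3 below 0.036 m) and y of any of batten1, batten2, batten3, batten4 in the frame of jig above 0.099 m and y of any of batten1, batten2, batten3, batten4 in the frame of stop_face below 0.0205 m and value of joint stop_knob above 1.1 rad and value of joint clamp_lever below 0.09 rad and linear speed of each of batten1, batten2, batten3, batten4 below 0.02 m/s); the robot touches nothing.
It fails at once if the side stop is forced along while its knob is tight (value of joint stop_knob above 0.8 rad and (velocity of joint stop above 0.06 m/s or velocity of joint stop below -0.06 m/s)).
It fails at once if the mug is tipped over (angle between mug's own z axis and vertical above 0.6 rad).
Of batten1, batten2, batten3, batten4 only 2 to 4 are there at a start; the rules pass over those that are not, and their reading is None.
At some moment in a run one of batten1, batten2, batten3, batten4 may be knocked a few centimetres aside while the robot is not near it.
Once in a run the grip may slacken for a moment while it holds something.
It also fails if it takes over 210 s, if anything falls off the work surface, if the arm or the gripper's body presses on something with over 40 N, if the wrist force passes 120 N, or if a joint passes its speed limit or range.

### The arm

A 6-joint arm with a two-finger parallel gripper is mounted at the origin on the work surface. World frame = base frame: x ahead of the robot, y to its left, z up, the work surface at z = 0. Lengths are in m, angles in degrees, forces in N, time in s.
With the tool pointing down it reaches from about 0.375 to 0.9 m from the base axis. Payload 3.1 kg.
Tool frame: the origin (TCP) lies midway between the tips of the shut fingers; the grasp point (between the pads) lies 19 mm behind it; z points along the fingers, y is the line along which they close (so a half turn about z gives the same grasp; the last joint's range is limited). The gripper opens to 87 mm and grips with 3 to 60 N. Pads are 19 mm wide; open, the fingers measure 117 mm over their backs; the gripper's body (75 mm by 190 mm) begins 51 mm behind the grasp point.
Start: joints at [62.309, 30.224, 82.088, -0, 67.689, -10.227], TCP at [0.188, 0.596, 0.223] pointing down, gripper open.
Joint ranges: [-176.69, 176.69], [-43.24, 126.21], [12.49, 139.97], [-82, 262], [0, 151.66], [-163.58, 163.58]. Speed limits (degrees/s): [159.86, 159.86, 180, 180, 180, 180].

### API

Orientations are given as [roll, pitch, yaw] about the fixed x, y, z axes, in that order (R = Rz(yaw) Ry(pitch) Rx(roll)).
In Python, from plant import sense, capture, sign_off gives the robot as it stands. The module is installed in compiled form; this text tells all that it offers.
- The arm moves only by the tool move_arm, never from a script. Its argument "moves" is a list of rows, each a list of 4 numbers: the shift along the tool's x, y, z in units of 0.1 m (1.0 is 0.1 m), then the turn about the tool's z in units of pi rad (1.0 is pi rad). In form: [[dx, dy, dz, yaw], ...]. A call has 1 to 12 rows; each row shifts and turns the commanded pose from where the row before left it, along the tool's axes as they then stand; what a row does not reach is not made up. A row lasts 1/10 s, in which the tool goes at most 50 mm and 8.59 degrees, less where a joint would pass 70% of its speed; a pose out of reach is approached as far as the arm can. A call with a number of a shift or a turn outside -1 to 1 is refused whole. A call with a gripper value outside its range is refused whole. "claw" is the opening, from -1 (shut) to 1 (fully open), set as the call begins (left out, the last holds). The fingers move at their own pace and stop on an object; "force" is the grip in N (left out, the last holds). Time passes only in rows, so rows that do not move let the fingers close. It gives the time, the measured TCP pose, the force, the opening and the grip force at its end, in the units of the state.
- sense(): the state, without advancing time (a new reading comes with each control period).
- capture(name): name is "scene" or "top" or "wrist"; returns a dict with "pixels" (400x640x3 uint8, red, green, blue), "fx", "fy", "cx", "cy" (pixels), "R" (3x3) and "t" (3): a world point X has camera coordinates R X + t. Camera axes: x right, y down, z forward; pixel columns grow to the right and rows downward; lengths in m; the calibration is good to about 2 mm. The wrist camera is an equidistant fisheye: a pixel r from the principal point sees the ray r / f radians off the axis. A picture is of the moment at which its call begins. There is no depth.
- sign_off(): hands the job in; it is judged then, once.
The state is a dict: "time_s": time; "q": joint angles; "joint_vel": joint speeds; "joint_efforts": joint torques, N m; "ee_pos": TCP position; "orientation": TCP orientation; "wrist_force": force on the tool from outside, world axes, zero at the start; "moment": the same for the moment, N m; "finger_gap": finger opening in m; "grasp_force": force on a finger pad.
Only numpy, scipy, OpenCV 4.12 (cv2) and the standard library are available. Lean on these libraries where they do the work, as an engineer would, in place of code of your own. Each camera call takes 0.05 s, during which the arm holds its last target. There are 200 camera calls.

## Working session

There is one attempt and no reset: what is moved stays moved. The work goes in short steps, Python scripts to look and compute and a tool call to move; the robot and the scene stay as the last step left them, time stands still between calls to the robot, and variables do not carry over. Pictures are saved under pics/ and viewed, at most 14 in all, crops included, and the job is handed in when it is done.

Besides the shell and the picture viewer there is one more tool, called after "Request:" as name(argument=value, ...), one argument or row to a line, values as JSON. move_arm: Moves the arm, as the interface text tells. Shifts and turns lie within -1 to 1; 1 stands for 0.1 m of shift or pi rad of turn. Its arguments: {"type":"object","properties":{"moves":{"type":"array","items":{"type":"array","items":{"type":"number"}}},"claw":{"type":"number"},"force":{"type":"number"}},"required":["moves"]}

```bash
mkdir -p pics
python3 - <<'E'
from plant import sense,capture
import cv2,numpy as np
print(sense())
for n in("scene","top"):
    c=capture(n); cv2.imwrite(f"pics/{n}0.png",c["pixels"][:,:,::-1]); print(n,{k:np.round(v,4).tolist() for k,v in c.items() if k!="pixels"})
E
```

```text
{'time_s': 0.0, 'q': array([ 6.23073423e+01,  3.02778237e+01,  8.21547770e+01,  4.12105960e-04,
        6.76880986e+01, -1.02260953e+01]), 'joint_vel': array([-0.0053652 , -0.00591341,  0.08646736,  0.12949092,  0.10036089,
        0.04000518]), 'joint_efforts': array([-1.87405429e-03, -4.40038204e+01, -1.76589471e+01,  6.34172349e-02,
        5.83237270e-02, -1.29385617e-04]), 'ee_pos': array([0.18721508, 0.59555671, 0.2215928 ]), 'orientation': array([-1.79881286e+02, -2.18029542e-02,  1.62533258e+02]), 'wrist_force': array([-0.01870788,  0.3677621 ,  0.55944186]), 'moment': array([0.01951714, 0.02876096, 0.03090489]), 'grasp_force': 0.0, 'finger_gap': 0.08701056388195254}
scene {'fx': 408.8678, 'fy': 408.8678, 'cx': 320.1008, 'cy': 193.7774, 'R': [[-0.6347, 0.7727, -0.0022], [0.6596, 0.5403, -0.5225], [-0.4026, -0.333, -0.8527]], 't': [0.2852, -0.2421, 1.2057]}
top {'fx': 479.7583, 'fy': 479.7583, 'cx': 309.1715, 'cy': 203.5509, 'R': [[0.0288, -0.9994, 0.0177], [-0.9937, -0.0305, -0.1078], [0.1083, -0.0145, -0.994]], 't': [-0.0524, 0.4162, 1.2777]}
```

View pics/scene0.png

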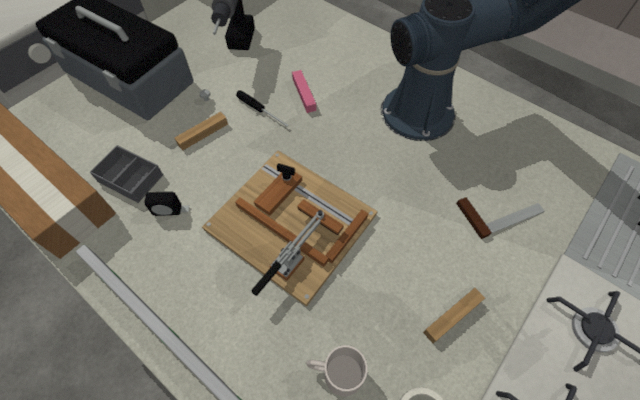

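View pics/top0.png

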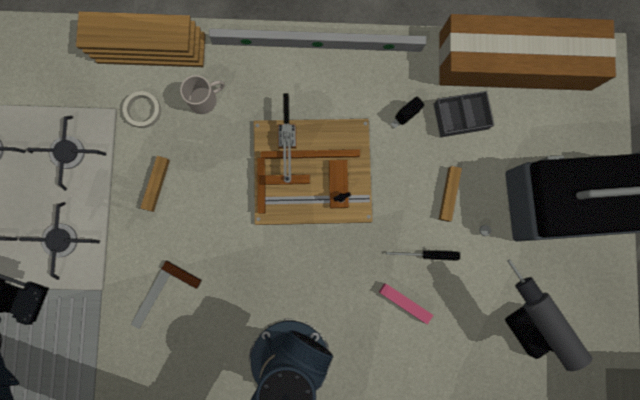

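Top: batten-like bars at (155,183) and (450,193), both pale wood. The pink one at (405,303) is the look-alike to leave. The jig is at (312,172) and the mug at (197,93). The bar at (285,180) is the clamp's crossbar. I'll confirm this in enlarged crops.

Run:
```python
import cv2,numpy as np
t=cv2.imread("pics/top0.png");s=cv2.imread("pics/scene0.png")
cv2.imwrite("pics/c1.png",cv2.resize(t[105:235,240:385],None,fx=4.5,fy=4.5,interpolation=cv2.INTER_CUBIC))
cv2.imwrite("pics/c2.png",cv2.resize(s[140:310,190:390],None,fx=3.5,fy=3.5,interpolation=cv2.INTER_CUBIC))
f=lambda a:cv2.resize(a,(390,290),interpolation=cv2.INTER_CUBIC)
# 80x60 crops x4.875
cr=[t[150:210,115:195],t[163:223,410:490],s[285:345,415:495],s[100:160,162:242]]
cv2.imwrite("pics/c3.png",np.vstack([np.hstack([f(cr[0]),f(cr[1])]),np.hstack([f(cr[2]),f(cr[3])])]))
```

```text
(no output)
```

View pics/c1.png

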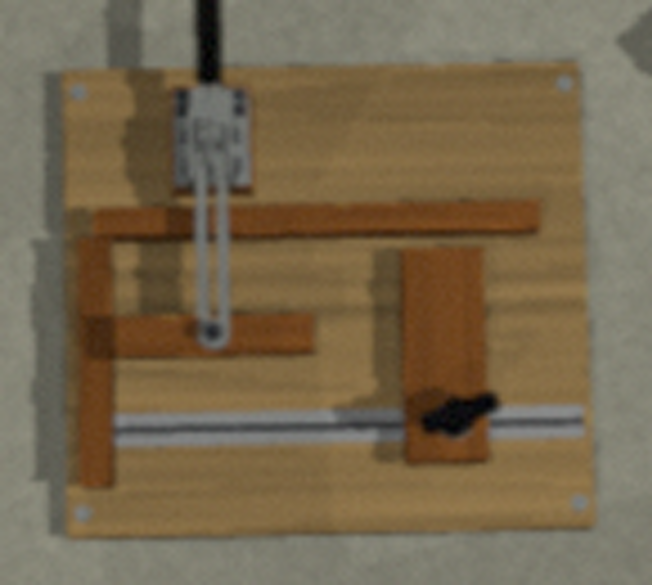

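View pics/c2.png

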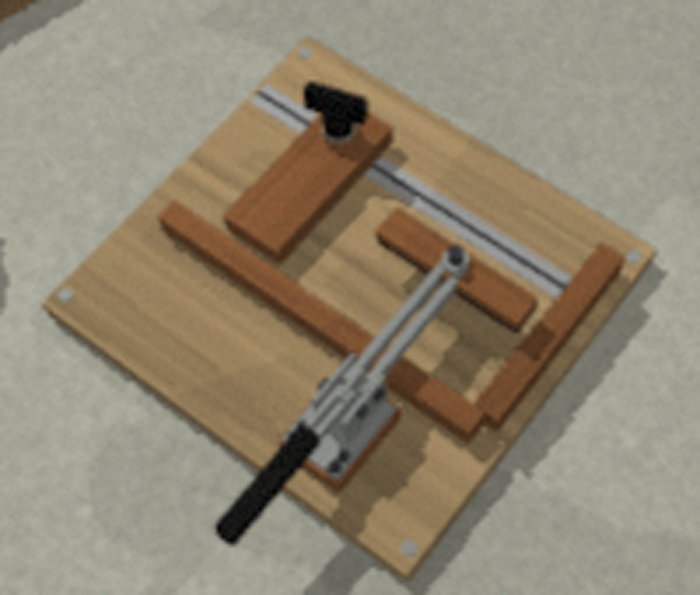

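View pics/c3.png

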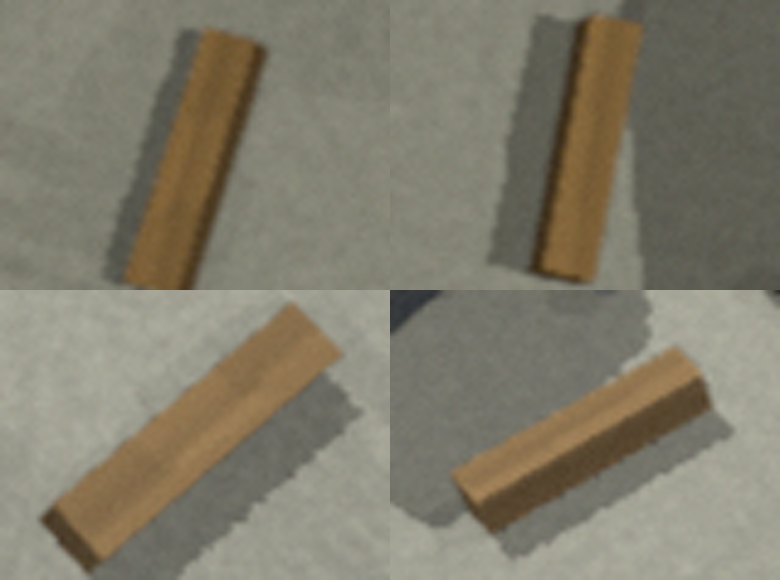

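The battens are confirmed at (155,183) and (450,193), 1:5 bars with 30 mm square section. The knob is at c1 (460,413), its wing about 70° clockwise from jig x, so tight. The clamp is shut. Next I measure in both views.

```bash
cat > h.py <<'E'
import numpy as np,cv2
from scipy.optimize import least_squares,minimize
C={'scene':dict(f=408.8678,c=(320.1008,193.7774),R=np.array([[-0.6347,0.7727,-0.0022],[0.6596,0.5403,-0.5225],[-0.4026,-0.333,-0.8527]]),t=np.array([0.2852,-0.2421,1.2057])),
'top':dict(f=479.7583,c=(309.1715,203.5509),R=np.array([[0.0288,-0.9994,0.0177],[-0.9937,-0.0305,-0.1078],[0.1083,-0.0145,-0.994]]),t=np.array([-0.0524,0.4162,1.2777]))}
def proj(n,X):
    c=C[n];p=np.atleast_2d(X)@c['R'].T+c['t'];return p[:,:2]/p[:,2:]*c['f']+c['c']
def tri(pt,ps):
    r=least_squares(lambda X:np.r_[proj('top',X)[0]-pt,proj('scene',X)[0]-ps],[.5,0,.05]);return r.x,np.abs(r.fun).max()
def onz(n,p,z):
    return least_squares(lambda X:proj(n,[X[0],X[1],z])[0]-p,[.5,0]).x
def rot(a): return np.array([[np.cos(a),-np.sin(a),0],[np.sin(a),np.cos(a),0],[0,0,1]])
def ft(u,v): return np.array([(u+.5)/4.5-.5+240,(v+.5)/4.5-.5+105])
def fs(u,v): return np.array([(u+.5)/3.5-.5+190,(v+.5)/3.5-.5+140])
def mask(img,box):
    u0,v0,u1,v1=box;m=np.zeros(img.shape[:2],np.uint8)
    h=cv2.cvtColor(img,cv2.COLOR_BGR2HSV);k=((h[...,1]>90)&(h[...,0]<30)).astype(np.uint8)
    m[v0:v1,u0:u1]=k[v0:v1,u0:u1]
    n,l,s,_=cv2.connectedComponentsWithStats(m);return (l==1+s[1:,4].argmax()).astype(np.uint8)
def batten(ms,x0,views=('top','scene'),free_z=True):
    K=np.array([[a,b,c] for a in(-.075,.075) for b in(-.015,.015) for c in(-.015,.015)])
    def cost(p):
        e=0
        for n,m in zip(views,ms):
            P=proj(n,K@rot(p[2]).T+[p[0],p[1],p[3] if free_z else x0[3]])
            r=np.zeros(m.shape,np.uint8);cv2.fillConvexPoly(r,np.round(cv2.convexHull(P.astype(np.float32))*16).astype(np.int32),1,shift=4)
            e+=1-(r&m).sum()/(r|m).sum()
        return e
    S=np.array(x0)+np.vstack([np.zeros(4),np.diag([.01,.01,.1,.01])])
    r=minimize(cost,x0,method='Nelder-Mead',options=dict(initial_simplex=S,xatol=1e-5,fatol=1e-4,maxiter=600));return r.x,r.fun
E
python3 - <<'E'
from h import *
J=np.array([[145,150,18],[145,-170,18],[-145,-170,18],[-145,150,18]])/1e3
T=np.array([ft(62,72),ft(579,63),ft(593,524),ft(69,535)]);S=np.array([fs(408,578),fs(45,303),fs(310,38),fs(656,250)])
f=lambda p:(np.r_[proj('top',J@rot(p[3]).T+p[:3])-T,proj('scene',J@rot(p[3]).T+p[:3])-S]).ravel()
r=least_squares(f,[.5,0,0,0]);print('jig',r.x,np.abs(r.fun).max());p=r.x
jg=lambda X:rot(p[3]).T@(X-p[:3])
for n,a,b in [('knob',ft(460,413),fs(336,102)),('bar bolt',ft(212,331),fs(456,255)),('hgrip tip',ft(208,0),fs(228,530)),('stopNearIn',ft(405,463),fs(392,130)),('stopFarIn',ft(402,250),fs(283,250))]:
    X,e=tri(a,b);print(n,X.round(4),'jig',jg(X).round(4),e.round(2))
t=cv2.imread("pics/top0.png");s=cv2.imread("pics/scene0.png")
for n,bt,bs,x0 in [('A',(120,140,190,225),(410,275,495,350),(.55,.3,-.2,.015)),('B',(425,155,475,230),(165,105,235,158),(.5,-.3,-.1,.015))]:
    ms=[mask(t,bt),mask(s,bs)];x0=(*onz('top',((155,183) if n=='A' else (450,193)),.03),*x0[2:])
    print(n,[m.sum() for m in ms],*batten(ms,x0))
print('mug',onz('top',(197,93),.05))
E
```

```text
jig [ 0.50886756 -0.03525977 -0.00395232  0.04972574] 1.2171014238154214
knob [ 0.4332 -0.1236  0.0738] jig [-0.08   -0.0845  0.0778] 0.15
bar bolt [0.4762 0.0215 0.0777] jig [-0.0298  0.0583  0.0817] 0.1
hgrip tip [0.6944 0.0248 0.032 ] jig [0.1883 0.0508 0.0359] 2.77
stopNearIn [ 0.4073 -0.0951  0.0354] jig [-0.1044 -0.0547  0.0394] 0.07
stopFarIn [ 0.5337 -0.0878  0.0402] jig [ 0.0222 -0.0537  0.0442] 0.8
A [np.uint64(753), np.uint64(1008)] [ 0.46202242  0.38227749 -0.24304838  0.01644976] 0.27083464628958565
B [np.uint64(706), np.uint64(777)] [ 0.46062033 -0.42356137 -0.19575271  0.01908123] 0.312523357209592
mug [0.706623   0.27308316]
```

```bash
cat > d.py <<'E'
# usage: d.py jx jy jz(grasp-point height) yawdeg(tool, world) -> turn, then shift in tool axes after the turn (units of a row)
import sys,numpy as np
from plant import sense
from h import rot
P=np.array([.5089,-.0353,0]);A=.0497
def delta(jx,jy,gz,yaw=180+np.degrees(A),world=False):
    s=sense();T=np.array([jx,jy,gz])
    if not world:T=P+rot(A)@T
    T[2]-=.019
    y=np.radians(yaw);R=np.array([[np.cos(y),np.sin(y),0],[np.sin(y),-np.cos(y),0],[0,0,-1]])
    turn=-((yaw-s['orientation'][2]+180)%360-180)/180
    print('turn',round(turn,3),'shift',(R.T@(T-s['ee_pos'])/.1).round(3),'target',T.round(3),'now',s['ee_pos'].round(4),s['orientation'].round(2),'F',s['wrist_force'].round(1),'gap',round(s['finger_gap'],4),'t',s['time_s'],'q',s['q'].round(0))
if __name__=='__main__':
    a=[float(x) for x in sys.argv[1:] if x!='w'];delta(*a,world='w' in sys.argv)
E
python3 - <<'E'
from h import *
J=np.array([[145,150,18],[145,-170,18],[-145,-170,18],[-145,150,18]])/1e3
T=np.array([ft(62,72),ft(579,63),ft(593,524),ft(69,535)]);S=np.array([fs(408,578),fs(45,303),fs(310,38),fs(656,250)])
f=lambda p:(np.r_[proj('top',J@rot(p[2]).T+[p[0],p[1],0])-T,proj('scene',J@rot(p[2]).T+[p[0],p[1],0])-S]).ravel()
print(least_squares(f,[.5,0,0]).x)
E
python3 d.py .171 .058 .15
```

```text
[ 0.50919131 -0.03453144  0.0496533 ]
turn -0.113 shift [-4.609 -5.881  0.907] target [0.677 0.031 0.131] now [0.1872 0.5956 0.2217] [-1.7989e+02 -2.0000e-02  1.6254e+02] F [-0.6  0.5 -0.2] gap 0.0872 t 0.1 q [ 62.  30.  82.  -0.  68. -10.]
```

Request:
move_arm(
  moves=[
    [0,0,0,-0.038],
    [0,0,0,-0.038],
    [0,0,0,-0.037],
    [-0.26,-0.34,0,0],
    [-0.26,-0.34,0,0],
    [-0.26,-0.34,0,0],
    [-0.26,-0.34,0,0],
    [-0.26,-0.34,0,0],
    [-0.26,-0.34,0,0],
    [-0.26,-0.34,0,0],
    [-0.26,-0.34,0,0],
    [-0.26,-0.34,0,0],
  ],
  claw=1,
  force=30,
)

```text
time_s: 1.3
ee_pos: [0.4372, 0.3008, 0.2223]
orientation: [-180.0, -0.0, -177.1]
wrist_force: [0.7, 0.7, 0.3]
finger_gap: 0.0872
grasp_force: 0.0
```

Request:
move_arm(
  moves=[
    [-0.26,-0.34,0,0],
    [-0.26,-0.34,0,0],
    [-0.26,-0.34,0,0],
    [-0.26,-0.34,0,0],
    [-0.26,-0.34,0,0],
    [-0.26,-0.34,0,0],
    [-0.26,-0.34,0.2,0],
    [-0.26,-0.34,0.2,0],
    [0,0,0,0],
    [0,0,0,0],
    [0,0,0,0],
  ],
)

```text
time_s: 2.4
ee_pos: [0.6572, 0.042, 0.1825]
orientation: [180.0, -0.1, -177.1]
wrist_force: [-1.3, 0.2, 0.1]
finger_gap: 0.0868
grasp_force: 0.0
```

```bash
python3 d.py .171 .058 .068
python3 - <<'E'
from plant import *
import cv2
c=capture("wrist");cv2.imwrite("pics/w1.png",c["pixels"][:,:,::-1]);print({k:v for k,v in c.items() if k!='pixels'})
E
```

```text
turn 0.0 shift [-0.191 -0.118  1.335] target [0.677 0.031 0.049] now [0.6572 0.042  0.1825] [ 1.7997e+02 -6.0000e-02 -1.7709e+02] F [-1.3  0.2  0.1] gap 0.0868 t 2.4 q [ -6.  35.  79.   0.  66. -99.]
{'fx': 309.70691628693146, 'fy': 309.70691628693146, 'cx': 319.8666861714442, 'cy': 194.34463024020332, 'R': array([[-5.06318488e-02,  9.98717385e-01,  2.28028072e-05],
       [ 9.68057471e-01,  4.90718730e-02,  2.45879412e-01],
       [ 2.45562924e-01,  1.24714036e-02, -9.69300425e-01]]), 't': array([-0.00879441, -0.65839791,  0.18941137])}
```

View pics/w1.png

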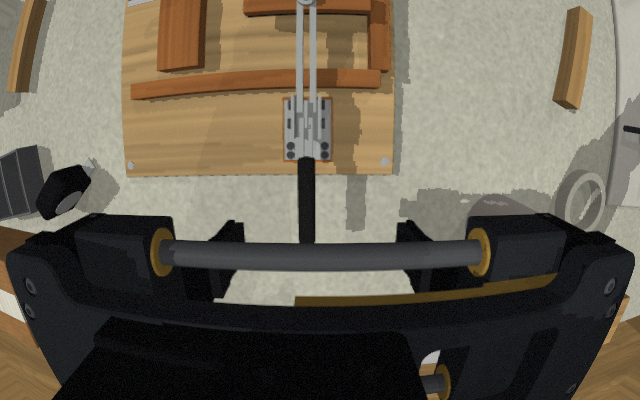

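The wrist view shows the handle at (306,200), just left of the finger centre (320). That agrees with the computed 12 mm shift, so I descend and grip.

Request:
move_arm(
  moves=[
    [-0.19,-0.12,0,0],
    [0,0,0.33,0],
    [0,0,0.33,0],
    [0,0,0.33,0],
    [0,0,0.2,0],
    [0,0,0.14,0],
    [0,0,0,0],
    [0,0,0,0],
  ],
)

```text
time_s: 3.25
ee_pos: [0.6782, 0.0307, 0.0507]
orientation: [-180.0, 0.1, -177.1]
wrist_force: [-0.3, -0.0, -0.4]
finger_gap: 0.0867
grasp_force: 0.0
```

Request:
move_arm(
  moves=[
    [0,0,0,0],
    [0,0,0,0],
    [0,0,0,0],
    [0,0,0,0],
    [0,0,0,0],
    [0,0,0,0],
    [0,0,0,0],
  ],
  claw=-1,
  force=30,
)

```text
time_s: 3.95
ee_pos: [0.6775, 0.03, 0.0495]
orientation: [180.0, -0.0, -177.1]
wrist_force: [-0.6, 0.0, 0.1]
finger_gap: 0.0388
grasp_force: 0.0
```

```bash
python3 d.py .171 .058 .068; python3 -c "
import numpy as np
a=np.radians(2.8)+np.linspace(0,1.27,13)
x=.089+.082*np.cos(a);z=.064+.082*np.sin(a)
print(np.c_[-np.diff(x),-np.diff(z)].round(4)*10)"
```

```text
turn 0.0 shift [0.007 0.012 0.005] target [0.677 0.031 0.049] now [0.6775 0.03   0.0495] [ 1.8000e+02 -1.0000e-02 -1.7713e+02] F [-0.6  0.   0.1] gap 0.0388 t 3.95 q [  -7.   46.   81.   -0.   53. -100.]
[[ 0.009 -0.086]
 [ 0.018 -0.085]
 [ 0.027 -0.083]
 [ 0.035 -0.079]
 [ 0.043 -0.075]
 [ 0.051 -0.07 ]
 [ 0.058 -0.064]
 [ 0.065 -0.058]
 [ 0.07  -0.051]
 [ 0.075 -0.043]
 [ 0.08  -0.035]
 [ 0.083 -0.026]]
```

Fingers close at about 0.07 m/s, so they need a little longer.

Request:
move_arm(
  moves=[
    [0,0,0,0],
    [0,0,0,0],
    [0,0,0,0],
    [0,0,0,0],
    [0,0,0,0],
  ],
)

```text
time_s: 4.45
ee_pos: [0.6775, 0.0304, 0.0495]
orientation: [180.0, -0.0, -177.1]
wrist_force: [-0.7, 1.2, -1.4]
finger_gap: 0.016
grasp_force: 30.0
```

Request:
move_arm(
  moves=[
    [0.01,0,-0.086,0],
    [0.018,0,-0.085,0],
    [0.027,0,-0.083,0],
    [0.035,0,-0.079,0],
    [0.043,0,-0.075,0],
    [0.051,0,-0.07,0],
    [0,0,0,0],
    [0,0,0,0],
  ],
)

```text
time_s: 5.25
ee_pos: [0.6581, 0.0294, 0.0985]
orientation: [180.0, -0.1, -177.1]
wrist_force: [-1.6, 3.6, -0.8]
finger_gap: 0.0159
grasp_force: 30.0
```

Request:
move_arm(
  moves=[
    [0.058,0,-0.064,0],
    [0.065,0,-0.058,0],
    [0.07,0,-0.051,0],
    [0.075,0,-0.043,0],
    [0.08,0,-0.035,0],
    [0.083,0,-0.026,0],
    [0.03,0,-0.01,0],
    [0,0,0,0],
    [0,0,0,0],
  ],
)

```text
time_s: 6.15
ee_pos: [0.6147, 0.0272, 0.1274]
orientation: [180.0, 0.2, -177.1]
wrist_force: [1.3, 5.6, -1.7]
finger_gap: 0.0158
grasp_force: 3.0
```

```bash
python3 d.py .111 .058 .143;python3 - <<'E'
from plant import *
import cv2
c=capture("scene");cv2.imwrite("pics/s2.png",cv2.resize(c["pixels"][130:320,190:400,::-1],None,fx=2.5,fy=2.5))
E
```

```text
turn 0.0 shift [-0.022  0.009  0.034] target [0.617 0.028 0.124] now [0.6147 0.0272 0.1274] [ 179.98    0.25 -177.15] F [ 1.3  5.6 -1.7] gap 0.0158 t 6.15 q [  -8.   36.   89.    0.   55. -101.]
```

View pics/s2.png

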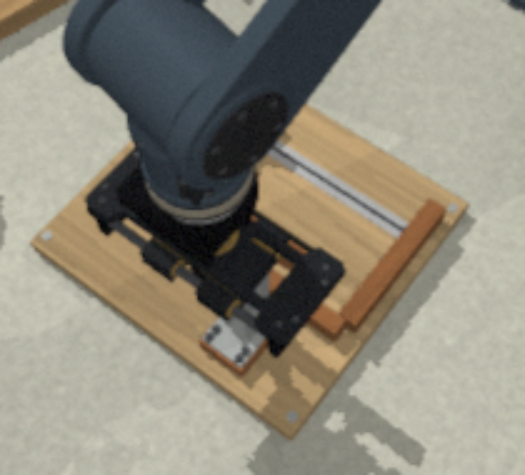

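The handle has gone round with the gripper: the grip is at jig (109, 146) mm, about 1.27 rad, which is fully open. I release and rise.

Request:
move_arm(
  moves=[
    [0,0,0,0],
    [0,0,0,0],
    [0,0,0,0],
    [0,0,0,0],
    [0,0,0,0],
    [0,0,-0.3,0],
    [0,0,-0.3,0],
    [0,0,-0.3,0],
    [0,0,-0.2,0],
    [0,0,0,0],
  ],
  claw=0.1,
)

```text
time_s: 7.2
ee_pos: [0.6152, 0.0265, 0.2395]
orientation: [-179.9, 0.4, -177.1]
wrist_force: [0.8, -0.6, -0.4]
finger_gap: 0.0478
grasp_force: 0.0
```

```bash
python3 d.py -.080 -.0845 .073 108.4;python3 - <<'E'
from plant import *
import cv2
c=capture("wrist");cv2.imwrite("pics/w2.png",c["pixels"][:,:,::-1]);print({k:v for k,v in c.items() if k!='pixels'})
E
```

```text
turn 0.414 shift [-0.85  -2.201  1.855] target [ 0.433 -0.124  0.054] now [0.6152 0.0265 0.2395] [-179.91    0.42 -177.12] F [ 0.8 -0.6 -0.4] gap 0.0478 t 7.2 q [  -8.   28.   83.   -0.   69. -101.]
{'fx': 309.70691628693146, 'fy': 309.70691628693146, 'cx': 319.8666861714442, 'cy': 194.34463024020332, 'R': array([[-0.05019891,  0.99873674, -0.00223415],
       [ 0.96597029,  0.04912006,  0.25394608],
       [ 0.25373502,  0.0105897 , -0.9672158 ]]), 't': array([ 0.00485049, -0.63173752,  0.24963479])}
```

View pics/w2.png

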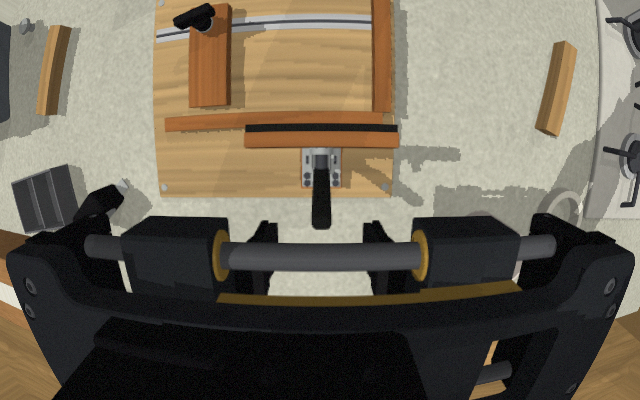

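The clamp is open: the crossbar stands upright at (320,135) and the handle is at (321,200). Knob at (195,17).

Request:
move_arm(
  moves=[
    [0,0,0,0.046],
    [0,0,0,0.046],
    [0,0,0,0.046],
    [0,0,0,0.046],
    [0,0,0,0.046],
    [0,0,0,0.046],
    [0,0,0,0.046],
    [0,0,0,0.046],
    [0,0,0,0.046],
    [-0.17,-0.44,0,0],
    [-0.17,-0.44,0,0],
    [-0.17,-0.44,0,0],
  ],
  claw=0.2,
)

```text
time_s: 8.45
ee_pos: [0.5014, -0.0634, 0.2339]
orientation: [-179.8, -0.1, 108.4]
wrist_force: [0.9, -1.3, 0.4]
finger_gap: 0.0524
grasp_force: 0.0
```

Request:
move_arm(
  moves=[
    [-0.17,-0.44,0.2,0],
    [-0.17,-0.44,0.3,0],
    [0,0,0.3,0],
    [0,0,0.3,0],
    [0,0,0,0],
    [0,0,0,0],
  ],
)

```text
time_s: 9.05
ee_pos: [0.4349, -0.1188, 0.1288]
orientation: [-179.9, -0.1, 108.4]
wrist_force: [1.1, 0.0, 0.5]
finger_gap: 0.052
grasp_force: 0.0
```

```bash
python3 d.py -.080 -.0845 .073 108.4;python3 - <<'E'
from plant import *
import cv2
c=capture("top");cv2.imwrite("pics/t3.png",cv2.resize(c["pixels"][100:240,230:390,::-1],None,fx=4,fy=4,interpolation=cv2.INTER_CUBIC))
E
```

```text
turn -0.0 shift [-0.041 -0.032  0.748] target [ 0.433 -0.124  0.054] now [ 0.4349 -0.1188  0.1288] [-1.7986e+02 -1.5000e-01  1.0836e+02] F [1.1 0.  0.5] gap 0.052 t 9.05 q [-30.  26. 112.  -0.  42. -48.]
```

View pics/t3.png

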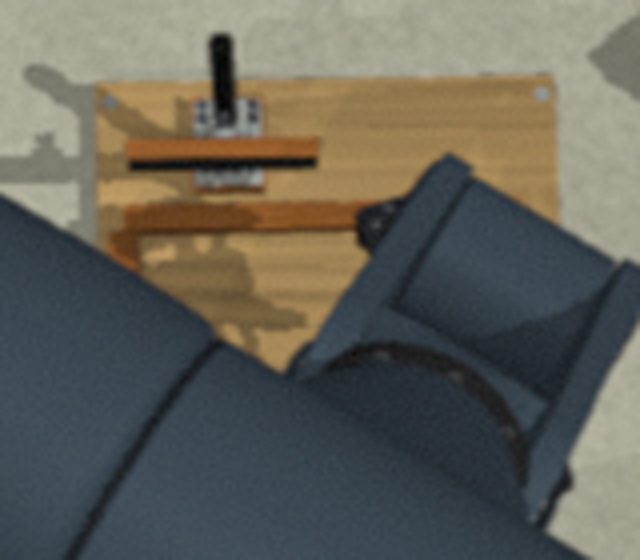

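The top view is hidden by the arm but shows the clamp still open. The wing was triangulated earlier to within 1 mm, so I descend and grip it.

Request:
move_arm(
  moves=[
    [-0.04,-0.03,0.2,0],
    [0,0,0.2,0],
    [0,0,0.2,0],
    [0,0,0.14,0],
    [0,0,0,0],
    [0,0,0,0],
  ],
)

```text
time_s: 9.7
ee_pos: [0.4351, -0.1242, 0.0566]
orientation: [179.9, 0.1, 108.4]
wrist_force: [1.9, -0.8, 0.9]
finger_gap: 0.0522
grasp_force: 0.0
```

Request:
move_arm(
  moves=[
    [0,0,0,0],
    [0,0,0,0],
    [0,0,0,0],
    [0,0,0,0],
    [0,0,0,0],
    [0,0,0,0],
    [0,0,0,0],
    [0,0,0,0],
  ],
  claw=-1,
  force=40,
)

```text
time_s: 10.5
ee_pos: [0.4341, -0.1241, 0.0558]
orientation: [-180.0, 0.0, 108.4]
wrist_force: [-1.7, -1.3, 4.0]
finger_gap: 0.0198
grasp_force: 40.0
```

```bash
python3 d.py -.080 -.0845 .073 108.4
```

```text
turn -0.0 shift [ 0.007 -0.007  0.018] target [ 0.433 -0.124  0.054] now [ 0.4341 -0.1241  0.0558] [-179.99    0.    108.36] F [-1.7 -1.3  4. ] gap 0.0198 t 10.5 q [-30.  35. 114.  -0.  31. -49.]
```

The gap is 19.8 mm where the wing is 12 mm, so the tips are probably pinching the round hub under the wing. I open, raise 8 mm and close again.

Request:
move_arm(
  moves=[
    [0,0,0,0],
    [0,0,0,0],
    [0,0,0,0],
    [0,0,-0.08,0],
    [0,0,0,0],
  ],
  claw=-0.2,
)

```text
time_s: 11.0
ee_pos: [0.4347, -0.1242, 0.0644]
orientation: [179.9, 0.1, 108.4]
wrist_force: [0.5, -0.1, -0.3]
finger_gap: 0.0347
grasp_force: 0.0
```

Request:
move_arm(
  moves=[
    [0,0,0,0],
    [0,0,0,0],
    [0,0,0,0],
    [0,0,0,0],
    [0,0,0,0],
    [0,0,0,0],
    [0,0,0,0],
  ],
  claw=-1,
  force=40,
)

```text
time_s: 11.7
ee_pos: [0.4341, -0.124, 0.0636]
orientation: [-180.0, -0.0, 108.4]
wrist_force: [-0.2, -1.1, -0.1]
finger_gap: 0.0118
grasp_force: 39.9
```

```bash
python3 d.py -.080 -.0845 .073 108.4;python3 -c "
from plant import *;print(sense()['moment'])"
```

```text
turn -0.0 shift [ 0.006 -0.007  0.096] target [ 0.433 -0.124  0.054] now [ 0.4341 -0.124   0.0636] [-1.7998e+02 -1.0000e-02  1.0836e+02] F [-0.2 -1.1 -0.1] gap 0.0118 t 11.7 q [-30.  34. 114.  -0.  32. -49.]
[-0.22767901  0.14600353  0.02701278]
```

The gap is 11.8 mm, so the wing is held and aligned. I slacken it, counter-clockwise.

Request:
move_arm(
  moves=[
    [0,0,0,-0.046],
    [0,0,0,-0.046],
    [0,0,0,-0.046],
    [0,0,0,-0.046],
    [0,0,0,-0.046],
    [0,0,0,-0.046],
    [0,0,0,-0.046],
    [0,0,0,-0.046],
    [0,0,0,-0.036],
    [0,0,0,0],
    [0,0,0,0],
  ],
)

```text
time_s: 12.8
ee_pos: [0.4337, -0.124, 0.0636]
orientation: [180.0, -0.1, -179.0]
wrist_force: [-1.9, -1.2, 1.2]
finger_gap: 0.0119
grasp_force: 39.9
```

```bash
python3 d.py -.080 -.0845 .073;python3 -c "
from plant import *;print(sense()['moment'],sense()['grasp_force'])"
```

```text
turn -0.01 shift [0.005 0.004 0.096] target [ 0.433 -0.124  0.054] now [ 0.4337 -0.124   0.0636] [ 1.8000e+02 -6.0000e-02 -1.7903e+02] F [-1.9 -1.2  1.2] gap 0.0119 t 12.8 q [ -30.   34.  114.   -0.   32. -121.]
[-0.3669314   0.40861792  0.05885794] 39.89192247390747
```

The knob is slack at about 0.03 rad. I release and go for the right-hand batten B, refining with the wrist camera from above.

Request:
move_arm(
  moves=[
    [0,0,0,0],
    [0,0,0,0],
    [0,0,0,0],
    [0,0,-0.3,0],
    [0,0,-0.4,0],
    [0,0,-0.4,0],
    [0,0,0,0],
  ],
  claw=0,
)

```text
time_s: 13.5
ee_pos: [0.4376, -0.1255, 0.1781]
orientation: [-179.7, 0.6, -178.9]
wrist_force: [1.0, 0.3, -0.3]
finger_gap: 0.0431
grasp_force: 0.0
```

```bash
python3 d.py .4606 -.4236 .18 169.5 w
```

```text
turn 0.064 shift [-0.77  -2.889  0.171] target [ 0.461 -0.424  0.161] now [ 0.4376 -0.1255  0.1781] [-179.68    0.57 -178.93] F [ 1.   0.3 -0.3] gap 0.0431 t 13.5 q [ -30.   21.  109.    0.   49. -121.]
```

Request:
move_arm(
  moves=[
    [0,0,0,0.032],
    [0,0,0,0.032],
    [-0.18,-0.41,0,0],
    [-0.18,-0.41,0,0],
    [-0.18,-0.41,0,0],
    [-0.18,-0.41,0,0],
    [-0.18,-0.41,0,0],
    [-0.18,-0.41,0,0],
    [-0.18,-0.41,0,0],
    [0,0,0,0],
    [0,0,0,0],
  ],
  claw=1,
)

```text
time_s: 14.6
ee_pos: [0.5055, -0.4293, 0.1719]
orientation: [179.9, -0.1, 169.4]
wrist_force: [0.2, 0.4, -1.4]
finger_gap: 0.0874
grasp_force: 0.0
```

```bash
python3 - <<'E'
from plant import *
import cv2,numpy as np
c=capture("wrist");cv2.imwrite("pics/w4.png",c["pixels"][:,:,::-1]);np.savez('w4.npz',**{k:c[k] for k in('R','t','fx','cx','cy')})
c=capture("top");cv2.imwrite("pics/t4.png",c["pixels"][:,:,::-1])
c=capture("scene");cv2.imwrite("pics/s4.png",c["pixels"][:,:,::-1])
E
python3 d.py .4606 -.4236 .18 169.5 w
```

```text
turn 0.001 shift [ 0.449 -0.048  0.119] target [ 0.461 -0.424  0.161] now [ 0.5056 -0.4271  0.1729] [ 1.7989e+02 -1.1000e-01  1.6960e+02] F [ 0.5 -0.5  0.1] gap 0.0867 t 14.75 q [ -50.   36.   79.    0.   65. -129.]
```

View pics/w4.png

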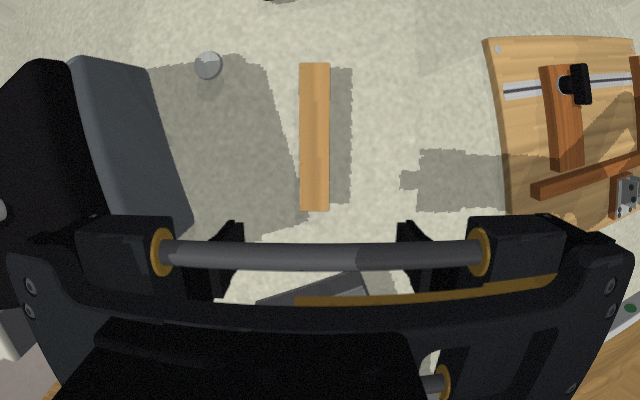

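The batten's top face spans columns 300–329 and rows 63–211, and the slack knob wing at (578,84) lies along jig x. Now I convert it through the fisheye model.

```bash
cat > wz.py <<'E'
import numpy as np
def wz(W,p,z):
    d=np.array([p[0]-W['cx'],p[1]-W['cy']]);r=np.hypot(*d);th=r/W['fx']
    ray=W['R'].T@np.r_[d/r*np.sin(th),np.cos(th)];o=-W['R'].T@W['t'];return (o+ray*(z-o[2])/ray[2])
E
python3 - <<'E'
import numpy as np
from wz import wz
W=np.load('w4.npz')
a=np.array([wz(W,p,.03)[:2] for p in[(300,63),(329,63),(328,211),(300,211)]])
print(a.round(4),'len',np.linalg.norm(a[0]-a[3]),np.linalg.norm(a[1]-a[2]),'w',np.linalg.norm(a[0]-a[1]),np.linalg.norm(a[2]-a[3]))
m,n=(a[0]+a[1])/2,(a[2]+a[3])/2;print('c',a.mean(0),'yaw',np.degrees(np.arctan2(*(n-m)[::-1])))
E
```

```text
[[ 0.3828 -0.4256]
 [ 0.3881 -0.3979]
 [ 0.5347 -0.4257]
 [ 0.5294 -0.4541]] len 0.14931513657930337 0.14917350247890795 w 0.028158217234072577 0.028876429137296173
c [ 0.45876429 -0.42585645] yaw -10.877863059796496
```

The length measures 149 mm, so the 30 mm top height holds. Centre (0.459, -0.426), yaw -10.9°.

```bash
python3 d.py .4588 -.4259 .024 169.1 w
```

```text
turn 0.003 shift [ 0.462 -0.077  1.679] target [ 0.459 -0.426  0.005] now [ 0.5056 -0.4271  0.1729] [ 1.7989e+02 -1.1000e-01  1.6960e+02] F [ 0.5 -0.5  0.1] gap 0.0867 t 14.75 q [ -50.   36.   79.    0.   65. -129.]
```

Request:
move_arm(
  moves=[
    [0.23,-0.04,0,0.003],
    [0.23,-0.03,0.3,0],
    [0,0,0.4,0],
    [0,0,0.4,0],
    [0,0,0.3,0],
    [0,0,0.15,0],
    [0,0,0.1,0],
    [0,0,0,0],
    [0,0,0,0],
  ],
)

```text
time_s: 15.65
ee_pos: [0.4604, -0.428, 0.0099]
orientation: [-179.9, 0.1, 169.0]
wrist_force: [-0.2, -0.2, -0.2]
finger_gap: 0.087
grasp_force: 0.0
```

Request:
move_arm(
  moves=[
    [0,0,0,0],
    [0,0,0,0],
    [0,0,0,0],
    [0,0,0,0],
    [0,0,0,0],
    [0,0,0,0],
    [0,0,0,0],
    [0,0,0,0],
    [0,0,0,0],
    [0,0,0,0],
    [0,0,0,0],
  ],
  claw=-1,
  force=40,
)

```text
time_s: 16.75
ee_pos: [0.4596, -0.4273, 0.0086]
orientation: [180.0, -0.0, 169.0]
wrist_force: [0.7, 0.1, 0.5]
finger_gap: 0.0294
grasp_force: 40.0
```

Request:
move_arm(
  moves=[
    [0,0,-0.2,0],
    [0,0,-0.3,0],
    [0,0,-0.3,0],
    [0,0,-0.2,0],
    [0,0,0,0],
    [0,0,0,0],
  ],
)

```text
time_s: 17.35
ee_pos: [0.4594, -0.4271, 0.1084]
orientation: [180.0, -0.0, 169.0]
wrist_force: [-0.2, 0.7, -1.7]
finger_gap: 0.0294
grasp_force: 40.0
```

```bash
python3 d.py -.045 .07 .06
```

```text
turn -0.077 shift [-0.239  4.589  0.674] target [0.46  0.032 0.041] now [ 0.4594 -0.4271  0.1084] [ 1.7999e+02 -1.0000e-02  1.6902e+02] F [-0.2  0.7 -1.7] gap 0.0294 t 17.35 q [ -53.   38.   87.   -0.   54. -132.]
```

Request:
move_arm(
  moves=[
    [0,0,0,-0.039],
    [0,0,0,-0.038],
    [-0.019,0.459,0,0],
    [-0.019,0.459,0,0],
    [-0.019,0.459,0,0],
    [-0.019,0.459,0,0],
    [-0.019,0.459,0,0],
    [-0.019,0.459,0,0],
    [-0.019,0.459,0,0],
    [-0.019,0.459,0,0],
    [-0.019,0.459,0,0],
    [-0.019,0.459,0,0],
  ],
)

```text
time_s: 18.55
ee_pos: [0.4541, 0.0338, 0.1072]
orientation: [180.0, -0.2, -177.2]
wrist_force: [1.4, -0.9, -1.8]
finger_gap: 0.0301
grasp_force: 40.0
```

Request:
move_arm(
  moves=[
    [0,0,0,0],
    [0,0,0.3,0],
    [0,0,0.3,0],
    [0,0,0.15,0],
    [0,0,0,0],
    [0,0,0,0],
  ],
)

```text
time_s: 19.15
ee_pos: [0.455, 0.0315, 0.033]
orientation: [180.0, -0.1, -177.2]
wrist_force: [0.3, -0.1, -0.3]
finger_gap: 0.0294
grasp_force: 40.0
```

```bash
python3 d.py -.04 .07 .0456
python3 - <<'E'
from plant import *
import cv2,numpy as np
c=capture("top");cv2.imwrite("pics/t5.png",cv2.resize(c["pixels"][100:240,230:390,::-1],None,fx=4,fy=4,interpolation=cv2.INTER_CUBIC))
E
```

```text
turn -0.0 shift [-0.105  0.006  0.064] target [0.465 0.033 0.027] now [0.455  0.0315 0.033 ] [ 1.7998e+02 -1.3000e-01 -1.7716e+02] F [ 0.3 -0.1 -0.3] gap 0.0294 t 19.15 q [ -10.   38.  114.   -0.   28. -103.]
```

Request:
move_arm(
  moves=[
    [0,0,0.05,0],
    [-0.03,0,0,0],
    [-0.03,0,0,0],
    [-0.03,0,0,0],
    [0,0,0,0],
    [0,0,0,0],
  ],
)

```text
time_s: 19.8
ee_pos: [0.4647, 0.0325, 0.0289]
orientation: [-180.0, 0.0, -177.1]
wrist_force: [-0.7, 0.1, -1.3]
finger_gap: 0.0297
grasp_force: 40.0
```

Request:
move_arm(
  moves=[
    [-0.02,0,0,0],
    [-0.02,0,0,0],
    [0,0,0,0],
  ],
)

```text
time_s: 20.1
ee_pos: [0.468, 0.0327, 0.0286]
orientation: [180.0, -0.1, -177.1]
wrist_force: [-1.8, -0.0, -0.9]
finger_gap: 0.0296
grasp_force: 40.0
```

Request:
move_arm(
  moves=[
    [-0.02,0,0,0],
    [-0.02,0,0,0],
    [0,0,0,0],
    [0,0,0,0],
  ],
)

```text
time_s: 20.5
ee_pos: [0.4679, 0.0333, 0.0282]
orientation: [179.9, -0.5, -177.1]
wrist_force: [-7.3, -2.4, 1.6]
finger_gap: 0.0302
grasp_force: 40.0
```

```bash
python3 d.py -.04 .07 .0456;  python3 - <<'E'
from plant import *
import cv2,numpy as np
c=capture("scene");cv2.imwrite("pics/s5.png",cv2.resize(c["pixels"][130:320,190:400,::-1],None,fx=3,fy=3,interpolation=cv2.INTER_CUBIC))
E
```

```text
turn 0.0 shift [ 0.025 -0.006  0.016] target [0.465 0.033 0.027] now [0.4679 0.0333 0.0282] [ 179.91   -0.54 -177.11] F [-7.3 -2.4  1.6] gap 0.0302 t 20.5 q [ -10.   39.  112.   -0.   29. -102.]
```

View pics/s5.png

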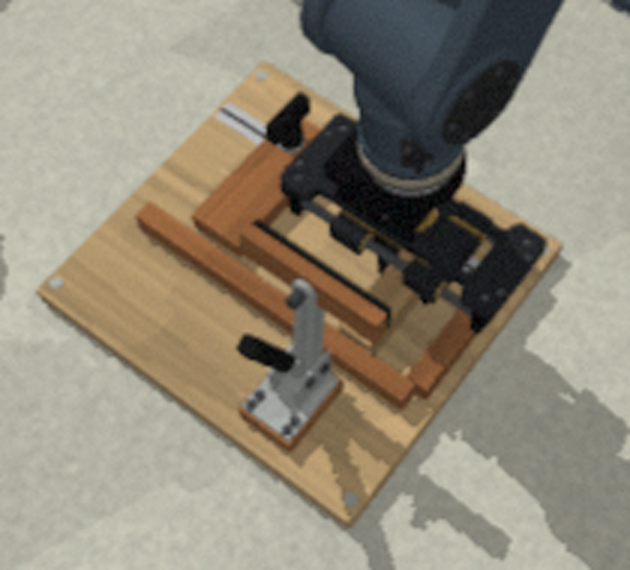

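The push force is 7 N, so the batten is butted on the fence. I lower the last mm, release narrowly and rise.

Request:
move_arm(
  moves=[
    [0,0,0.012,0],
    [0,0,0,0],
  ],
)

```text
time_s: 20.75
ee_pos: [0.4679, 0.0334, 0.027]
orientation: [179.9, -0.5, -177.1]
wrist_force: [-7.2, -1.2, 2.1]
finger_gap: 0.0299
grasp_force: 40.0
```

Request:
move_arm(
  moves=[
    [0,0,0,0],
    [0,0,0,0],
    [0,0,0,0],
    [0,0,0,0],
    [0.02,0,-0.2,0],
    [0,0,-0.4,0],
    [0,0,-0.4,0],
    [0,0,-0.4,0],
    [0,0,-0.4,0],
    [0,0,0,0],
  ],
  claw=0.15,
)

```text
time_s: 21.75
ee_pos: [0.4746, 0.0322, 0.2127]
orientation: [-179.8, 0.7, -177.1]
wrist_force: [0.4, 0.6, -0.7]
finger_gap: 0.0497
grasp_force: 0.0
```

```bash
python3 d.py .53 .3823 .18 164 w
```

```text
turn 0.105 shift [0.432 3.518 0.517] target [0.53  0.382 0.161] now [0.4746 0.0322 0.2127] [-179.84    0.73 -177.1 ] F [ 0.4  0.6 -0.7] gap 0.0497 t 21.75 q [ -10.   19.  104.    0.   56. -103.]
```

Request:
move_arm(
  moves=[
    [0,0,0,0.035],
    [0,0,0,0.035],
    [0,0,0,0.035],
    [0.053,0.44,0,0],
    [0.053,0.44,0,0],
    [0.053,0.44,0,0],
    [0.053,0.44,0,0],
    [0.053,0.44,0,0],
    [0.053,0.44,0.17,0],
    [0.053,0.44,0.17,0],
    [0.053,0.44,0.17,0],
    [0,0,0,0],
  ],
  claw=1,
)

```text
time_s: 22.95
ee_pos: [0.5254, 0.3871, 0.1521]
orientation: [-180.0, -0.2, 164.2]
wrist_force: [-0.8, -1.4, -0.7]
finger_gap: 0.087
grasp_force: 0.0
```

Request:
move_arm(
  moves=[
    [0,0,0,0],
    [0,0,0,0],
    [0,0,0,0],
  ],
)

```text
time_s: 23.25
ee_pos: [0.5272, 0.3814, 0.157]
orientation: [-180.0, 0.0, 163.9]
wrist_force: [0.2, 0.4, -0.5]
finger_gap: 0.0868
grasp_force: 0.0
```

Run:
```python
from plant import *
import cv2,numpy as np
c=capture("wrist");cv2.imwrite("pics/w6.png",c["pixels"][:,:,::-1]);np.savez('w6.npz',**{k:c[k] for k in('R','t','fx','cx','cy')})
c=capture("top");cv2.imwrite("pics/t6.png",c["pixels"][:,:,::-1])
```

```text
(no output)
```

View pics/w6.png

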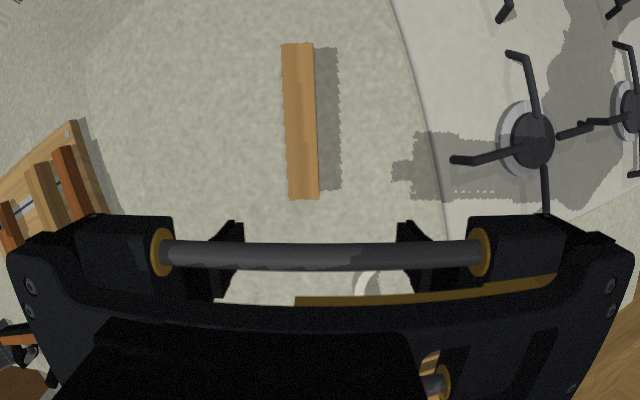

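The batten A top face has corners (281,43), (313,43), (319,198), (290,199). No other batten-like bar lies on this side.

Run:
```python
import numpy as np
from wz import wz
W=np.load('w6.npz')
a=np.array([wz(W,p,.03)[:2] for p in[(281,43),(313,43),(319,198),(290,199)]])
print('len',np.linalg.norm(a[0]-a[3]),np.linalg.norm(a[1]-a[2]),'w',np.linalg.norm(a[0]-a[1]),np.linalg.norm(a[2]-a[3]))
m,n=(a[0]+a[1])/2,(a[2]+a[3])/2;c=a.mean(0);y=np.degrees(np.arctan2(*(n-m)[::-1]));print('c',c,'yaw',y)
from d import delta
delta(*c,.0276,180+y,world=True)
```

```text
len 0.150128709901234 0.148304747679413 w 0.02980639978725737 0.028230371594896084
c [0.46116724 0.38180907] yaw -13.69377145905813
turn -0.013 shift [ 0.644 -0.155  1.487] target [0.461 0.382 0.009] now [0.5274 0.3816 0.1573] [1.7997e+02 4.0000e-02 1.6388e+02] F [ 0.4 -0.5 -0.2] gap 0.0872 t 23.35 q [ 26.  36.  82.  -0.  62. -48.]
```

Request:
move_arm(
  moves=[
    [0,0,0,-0.013],
    [0.32,-0.08,0,0],
    [0.32,-0.07,0.2,0],
    [0,0,0.4,0],
    [0,0,0.4,0],
    [0,0,0.2,0],
    [0,0,0.16,0],
    [0,0,0.12,0],
    [0,0,0,0],
    [0,0,0,0],
  ],
)

```text
time_s: 24.35
ee_pos: [0.4618, 0.3833, 0.0091]
orientation: [180.0, 0.0, 166.3]
wrist_force: [0.6, 0.4, 0.4]
finger_gap: 0.0866
grasp_force: 0.0
```

Request:
move_arm(
  moves=[
    [0,0,0,0],
    [0,0,0,0],
    [0,0,0,0],
    [0,0,0,0],
    [0,0,0,0],
    [0,0,0,0],
    [0,0,0,0],
    [0,0,0,0],
    [0,0,0,0],
    [0,0,0,0],
    [0,0,0,0],
  ],
  claw=-1,
  force=40,
)

```text
time_s: 25.45
ee_pos: [0.4611, 0.3832, 0.0084]
orientation: [-180.0, -0.0, 166.3]
wrist_force: [-0.6, -0.5, 0.1]
finger_gap: 0.0297
grasp_force: 40.0
```

Request:
move_arm(
  moves=[
    [0,0,-0.2,0],
    [0,0,-0.3,0],
    [0,0,-0.4,0],
    [0,0,-0.2,0],
    [0,0,0,0],
    [0,0,0,0],
  ],
)

```text
time_s: 26.05
ee_pos: [0.4608, 0.3832, 0.1181]
orientation: [-180.0, -0.0, 166.3]
wrist_force: [-0.1, 0.3, -2.1]
finger_gap: 0.0294
grasp_force: 40.0
```

```bash
python3 d.py -.05 .0 .06
```

```text
turn -0.092 shift [ 0.228 -4.204  0.771] target [ 0.459 -0.038  0.041] now [0.4608 0.3832 0.1181] [-1.7999e+02 -1.0000e-02  1.6632e+02] F [-0.1  0.3 -2.1] gap 0.0294 t 26.05 q [ 29.  36.  91.   0.  53. -47.]
```

Request:
move_arm(
  moves=[
    [0,0,0,-0.046],
    [0,0,0,-0.046],
    [0.023,-0.42,0,0],
    [0.023,-0.42,0,0],
    [0.023,-0.42,0,0],
    [0.023,-0.42,0,0],
    [0.023,-0.42,0,0],
    [0.023,-0.42,0,0],
    [0.023,-0.42,0,0],
    [0.023,-0.42,0,0],
    [0.023,-0.42,0,0],
    [0.023,-0.42,0,0],
  ],
)

```text
time_s: 27.25
ee_pos: [0.4577, -0.0385, 0.1168]
orientation: [179.9, -0.2, -177.1]
wrist_force: [1.9, 0.2, -0.6]
finger_gap: 0.03
grasp_force: 40.0
```

Request:
move_arm(
  moves=[
    [0,0,0,0],
    [0,0,0,0],
    [0,0,0,0],
  ],
)

```text
time_s: 27.55
ee_pos: [0.4581, -0.0362, 0.1174]
orientation: [179.9, -0.2, -177.1]
wrist_force: [0.2, 0.6, -1.1]
finger_gap: 0.0299
grasp_force: 40.0
```

```bash
python3 d.py -.05 .0 .0455;python3 - <<'E'
from plant import *
import cv2,numpy as np
c=capture("scene");a=c["pixels"][130:320,190:400,::-1]
c=capture("wrist");w=c["pixels"][:,:,::-1]
cv2.imwrite("pics/s7.png",np.hstack([cv2.resize(a,(400,362)),cv2.resize(w[:,100:500],(362,362))]))
E
```

```text
turn 0.0 shift [-0.008 -0.016  0.909] target [ 0.459 -0.038  0.026] now [ 0.4581 -0.0362  0.1174] [ 179.91   -0.18 -177.1 ] F [ 0.2  0.6 -1.1] gap 0.0299 t 27.55 q [ -19.   28.  111.    0.   41. -111.]
```

View pics/s7.png

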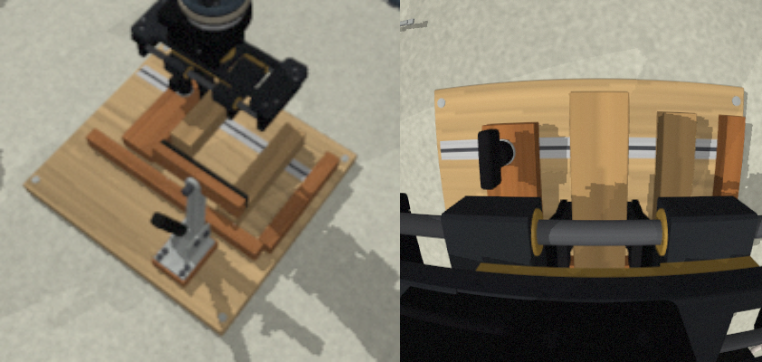

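Batten 1 (right panel at (677,175)) lies on the bed, short of the fixed fence as planned. Batten 2 hangs between it and the stop. I lower it and butt it.

Request:
move_arm(
  moves=[
    [0,0,0.3,0],
    [0,0,0.3,0],
    [0,0,0.2,0],
    [0,0,0.09,0],
    [-0.03,0,0,0],
    [-0.03,0,0,0],
    [-0.03,0,0,0],
    [0,0,0,0],
    [0,0,0,0],
  ],
)

```text
time_s: 28.55
ee_pos: [0.4691, -0.037, 0.0302]
orientation: [-180.0, 0.1, -177.1]
wrist_force: [-0.2, 0.1, -1.4]
finger_gap: 0.0299
grasp_force: 40.0
```

Request:
move_arm(
  moves=[
    [-0.02,0,0,0],
    [-0.02,0,0,0],
    [0,0,0,0],
  ],
)

```text
time_s: 28.85
ee_pos: [0.4694, -0.0361, 0.0293]
orientation: [179.9, -0.3, -177.1]
wrist_force: [-5.1, -1.1, 1.6]
finger_gap: 0.0299
grasp_force: 40.0
```

Request:
move_arm(
  moves=[
    [-0.02,0,0,0],
    [-0.02,0,0,0],
    [0,0,0,0],
    [0,0,0,0],
  ],
)

```text
time_s: 29.25
ee_pos: [0.4693, -0.0351, 0.0289]
orientation: [179.8, -0.8, -177.1]
wrist_force: [-10.9, -4.0, 2.9]
finger_gap: 0.0297
grasp_force: 40.0
```

Request:
move_arm(
  moves=[
    [0.02,0,0.02,0],
    [0,0,0,0],
  ],
)

```text
time_s: 29.45
ee_pos: [0.4693, -0.0354, 0.0269]
orientation: [179.8, -0.6, -177.1]
wrist_force: [-7.5, -1.8, 1.2]
finger_gap: 0.0293
grasp_force: 40.0
```

Request:
move_arm(
  moves=[
    [0,0,0,0],
    [0,0,0,0],
    [0,0,0,0],
    [0,0,0,0],
    [0.02,0,-0.2,0],
    [0,0,-0.4,0],
    [0,0,-0.4,0],
    [0,0,-0.4,0],
    [0,0,0,0],
    [0,0,0,0],
  ],
  claw=0.15,
)

```text
time_s: 30.45
ee_pos: [0.473, -0.0368, 0.1685]
orientation: [-179.9, 0.2, -177.1]
wrist_force: [0.5, 0.9, -0.2]
finger_gap: 0.05
grasp_force: 0.0
```

```bash
python3 d.py -.08 -.0845 .0815;python3 - <<'E'
from plant import *
import cv2,numpy as np
c=capture("wrist");cv2.imwrite("pics/w8.png",c["pixels"][:260,:,::-1]);np.savez('w8.npz',**{k:c[k] for k in('R','t','fx','cx','cy')})
E
```

```text
turn 0.0 shift [ 0.441 -0.848  1.06 ] target [ 0.433 -0.124  0.062] now [ 0.473  -0.0368  0.1685] [-1.7994e+02  1.7000e-01 -1.7712e+02] F [ 0.5  0.9 -0.2] gap 0.05 t 30.45 q [ -18.   23.  107.    0.   50. -111.]
```

View pics/w8.png

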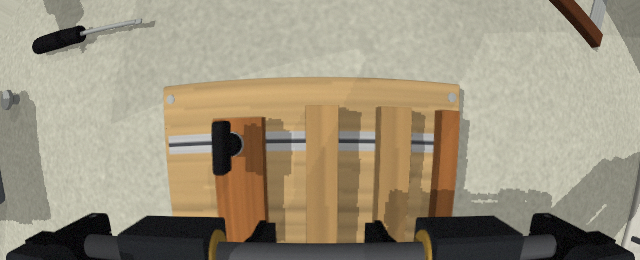

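Both battens lie parallel to the jig, with near ends level at row 107: columns 305–338 and 377–410. That was my 14th picture, so from here I measure by code. Now the knob.

Request:
move_arm(
  moves=[
    [0.22,-0.42,0,0],
    [0.22,-0.43,0,0],
    [0,0,0,0],
    [0,0,0.3,0],
    [0,0,0.3,0],
    [0,0,0.25,0],
    [0,0,0.2,0],
    [0,0,0,0],
    [0,0,0,0],
  ],
)

```text
time_s: 31.4
ee_pos: [0.4319, -0.1229, 0.0615]
orientation: [179.9, -0.2, -177.1]
wrist_force: [1.0, -0.9, 0.4]
finger_gap: 0.0499
grasp_force: 0.0
```

Request:
move_arm(
  moves=[
    [0,0,0,0],
    [0,0,0,0],
    [0,0,0,0],
    [0,0,0,0],
    [0,0,0,0],
    [0,0,0,0],
    [0,0,0,0],
    [0,0,0,0],
  ],
  claw=-1,
  force=30,
)

```text
time_s: 32.2
ee_pos: [0.4328, -0.1239, 0.0628]
orientation: [-180.0, 0.0, -177.1]
wrist_force: [-0.2, 0.3, 3.6]
finger_gap: 0.0119
grasp_force: 29.9
```

```bash
python3 d.py -.08 .03 .0815
```

```text
turn 0.0 shift [-0.004  1.147  0.003] target [ 0.428 -0.009  0.062] now [ 0.4328 -0.1239  0.0628] [-1.7998e+02  3.0000e-02 -1.7713e+02] F [-0.2  0.3  3.6] gap 0.0119 t 32.2 q [ -30.   34.  115.   -0.   31. -123.]
```

Request:
move_arm(
  moves=[
    [0,0.08,0,0],
    [0,0.08,0,0],
    [0,0.08,0,0],
    [0,0.08,0,0],
    [0,0.08,0,0],
    [0,0.08,0,0],
    [0,0.08,0,0],
    [0,0.08,0,0],
    [0,0.08,0,0],
    [0,0.08,0,0],
    [0,0,0,0],
  ],
)

```text
time_s: 33.3
ee_pos: [0.4286, -0.0424, 0.0627]
orientation: [180.0, 0.0, -177.1]
wrist_force: [0.9, 2.0, 5.5]
finger_gap: 0.0118
grasp_force: 29.9
```

Request:
move_arm(
  moves=[
    [0,0.06,0,0],
    [0,0.06,0,0],
    [0,0.06,0,0],
    [0,0.06,0,0],
    [0,0.06,0,0],
    [0,0,0,0],
  ],
)

```text
time_s: 33.9
ee_pos: [0.4271, -0.0131, 0.0627]
orientation: [180.0, 0.0, -177.1]
wrist_force: [-0.6, 0.8, 6.0]
finger_gap: 0.0119
grasp_force: 29.9
```

```bash
python3 d.py -.08 .03 .0815
```

```text
turn 0.0 shift [-0.006  0.038  0.002] target [ 0.428 -0.009  0.062] now [ 0.4271 -0.0131  0.0627] [ 1.7999e+02  3.0000e-02 -1.7710e+02] F [-0.6  0.8  6. ] gap 0.0119 t 33.9 q [ -17.   33.  118.    0.   29. -110.]
```

Approaching contact: 4 mm left by calculation. I push in small steps and watch the force.

Request:
move_arm(
  moves=[
    [0,0.02,0,0],
    [0,0.02,0,0],
    [0,0,0,0],
  ],
)

```text
time_s: 34.2
ee_pos: [0.427, -0.0102, 0.0627]
orientation: [-179.9, 0.0, -177.1]
wrist_force: [-0.6, -4.6, 5.8]
finger_gap: 0.0117
grasp_force: 29.9
```

Request:
move_arm(
  moves=[
    [0,0.02,0,0],
    [0,0.02,0,0],
    [0,0,0,0],
    [0,0,0,0],
  ],
)

```text
time_s: 34.6
ee_pos: [0.4273, -0.0097, 0.0628]
orientation: [-179.7, 0.0, -176.8]
wrist_force: [-4.9, -22.6, 5.4]
finger_gap: 0.0115
grasp_force: 30.0
```

It is tight at 22 N. I ease off a little, then tighten the knob clockwise.

Request:
move_arm(
  moves=[
    [0,-0.01,0,0],
    [0,0,0,0.03],
    [0,0,0,0.03],
    [0,0,0,0.04],
    [0,0,0,0.04],
    [0,0,0,0.04],
    [0,0,0,0.04],
    [0,0,0,0.04],
    [0,0,0,0.04],
    [0,0,0,0.04],
    [0,0,0,0.04],
    [0,0,0,0],
  ],
)

```text
time_s: 35.8
ee_pos: [0.4279, -0.0087, 0.0627]
orientation: [180.0, 0.2, 114.5]
wrist_force: [-2.2, -11.6, 5.4]
finger_gap: 0.0117
grasp_force: 30.0
```

```bash
python3 d.py -.08 .03 .0815 108.4; python3 -c "
from plant import *;s=sense();print(s['moment'],s['grasp_force'])"
```

```text
turn 0.034 shift [-0.005 -0.006  0.002] target [ 0.428 -0.009  0.062] now [ 0.4279 -0.0087  0.0627] [179.95   0.21 114.47] F [ -2.2 -11.6   5.4] gap 0.0117 t 35.8 q [-16.  33. 118.  -0.  29. -40.]
[-2.12565118  0.34418869 -0.12764405] 29.97840642929077
```

Request:
move_arm(
  moves=[
    [0,0,0,0.02],
    [0,0,0,0.02],
    [0,0,0,0],
    [0,0,0,0],
  ],
)

```text
time_s: 36.2
ee_pos: [0.428, -0.0087, 0.0627]
orientation: [179.9, 0.2, 107.5]
wrist_force: [-0.9, -10.6, 3.3]
finger_gap: 0.0118
grasp_force: 30.1
```

Request:
move_arm(
  moves=[
    [0,0,0,0],
    [0,0,0,0],
    [0,0,0,0],
    [0,0,-0.2,0],
    [0,0,-0.4,0],
    [0,0,-0.4,0],
    [0,0,-0.4,0],
    [0,0,0,0],
    [0,0,0,0],
  ],
  claw=0,
)

```text
time_s: 37.1
ee_pos: [0.4268, -0.0066, 0.203]
orientation: [179.9, 0.0, 107.3]
wrist_force: [0.1, -0.1, -0.3]
finger_gap: 0.0435
grasp_force: 0.0
```

```bash
python3 d.py .111 .058 .24
```

```text
turn -0.42 shift [-1.916  0.252 -0.18 ] target [0.617 0.028 0.221] now [ 0.4268 -0.0066  0.203 ] [1.7991e+02 4.0000e-02 1.0730e+02] F [ 0.1 -0.1 -0.3] gap 0.0435 t 37.1 q [-16.  17. 111.   0.  52. -33.]
```

Request:
move_arm(
  moves=[
    [0,0,-0.1,-0.047],
    [0,0,-0.1,-0.047],
    [0,0,0,-0.047],
    [0,0,0,-0.047],
    [0,0,0,-0.047],
    [0,0,0,-0.047],
    [0,0,0,-0.046],
    [0,0,0,-0.046],
    [0,0,0,-0.046],
    [-0.3,0.3,0,0],
    [-0.3,0.3,0,0],
    [0,0,0,0],
  ],
)

```text
time_s: 38.3
ee_pos: [0.4859, 0.0587, 0.2205]
orientation: [179.9, -0.0, -176.9]
wrist_force: [-0.3, -1.0, -0.7]
finger_gap: 0.0434
grasp_force: 0.0
```

Request:
move_arm(
  moves=[
    [0,0,0,0],
    [0,0,0,0],
  ],
)

```text
time_s: 38.5
ee_pos: [0.4817, 0.0559, 0.2209]
orientation: [180.0, -0.3, -177.1]
wrist_force: [-0.3, 0.6, 0.6]
finger_gap: 0.0436
grasp_force: 0.0
```

```bash
cat > rect.py <<'E'
# overhead map of a jig plane from the wrist camera, with edge profiles
import numpy as np,cv2
from plant import capture
from h import rot
from d import P,A
def rect(z,x0=-.15,x1=.04,y0=-.06,y1=.15,s=1e-3,c=None):
    c=c or capture('wrist')
    X,Y=np.meshgrid(np.arange(x0,x1,s),np.arange(y0,y1,s),indexing='ij')
    W=np.stack([X,Y,0*X+z],-1)@rot(A).T+P
    p=W@c['R'].T+c['t'];r=np.hypot(p[...,0],p[...,1]);th=np.arctan2(r,p[...,2])
    u=(c['cx']+c['fx']*th*p[...,0]/r).astype(np.float32);v=(c['cy']+c['fx']*th*p[...,1]/r).astype(np.float32)
    return cv2.remap(c['pixels'],u,v,cv2.INTER_LINEAR),c
E
python3 - <<'E'
from rect import *
m,c=rect(.048);np.savez('w9.npz',**c)
g=cv2.GaussianBlur(m,(3,3),0).astype(int)
def edges(prof,x0,th):
    d=np.abs(prof[2:]-prof[:-2]).sum(-1);return [(round((x0+.001*(i+1))*1e3),int(d[i])) for i in range(1,len(d)-1) if d[i]>th and d[i]>=d[i-1] and d[i]>d[i+1]]
for y in(.095,.105,.115,.065,.075,.085): 
    j=round((y+.06)*1e3);print('y',y,edges(g[:,j-3:j+4].mean(1),-.15,9))
for x in(-.105,-.09,-.07):
    i=round((x+.15)*1e3);print('x',x,edges(g[i-3:i+4].mean(0),-.06,12))
E
```

```text
y 0.095 [(-140, 66), (-131, 14), (-119, 18), (-116, 31), (-113, 10), (36, 76)]
y 0.105 [(-140, 77), (-131, 15), (-119, 17), (-116, 26), (-113, 16), (-75, 10), (36, 66)]
y 0.115 [(-140, 68), (-130, 15), (-119, 12), (-114, 18), (36, 86)]
y 0.065 [(-140, 89), (-131, 9), (-116, 35), (-87, 66), (-69, 62), (36, 56)]
y 0.075 [(-140, 72), (-131, 13), (-116, 29), (-113, 16), (-83, 46), (-72, 63), (36, 52)]
y 0.085 [(-148, 9), (-144, 13), (-140, 64), (-131, 11), (-119, 17), (-116, 15), (36, 79)]
x -0.105 [(11, 26), (60, 25), (74, 21), (88, 42), (91, 28), (104, 18), (119, 119), (123, 61), (138, 37), (144, 47)]
x -0.09 [(11, 112), (19, 43), (26, 23), (34, 15), (37, 31), (41, 23), (48, 63), (59, 67), (74, 17), (88, 41), (91, 28), (104, 17), (118, 108), (125, 62), (139, 39), (145, 47)]
x -0.07 [(-2, 239), (7, 17), (11, 14), (16, 17), (20, 37), (30, 23), (37, 43), (41, 21), (59, 62), (68, 18), (77, 32), (88, 42), (91, 28), (107, 23), (119, 127), (124, 77), (138, 39), (144, 45)]
```

Measured: near ends at jig x = -116 mm (ideal -115), side edges at y = 60, 90 and 119 mm. Butted, tight and straight, with the knob at about 1.3 rad. Now the clamp.

```bash
python3 d.py .109 .058 .22
```

```text
turn -0.0 shift [-1.314 -0.341  0.203] target [0.615 0.028 0.201] now [0.4819 0.0556 0.2213] [ 179.98   -0.21 -177.16] F [-0.6  0.1 -0.5] gap 0.0435 t 38.55 q [ -7.  20. 102.  -0.  59. -99.]
```

Request:
move_arm(
  moves=[
    [-0.33,-0.085,0,0],
    [-0.33,-0.085,0,0],
    [-0.33,-0.085,0,0],
    [-0.33,-0.085,0,0],
    [0,0,0,0],
    [0,0,0,0],
    [0,0,0.25,0],
    [0,0,0.25,0],
    [0,0,0.25,0],
    [0,0,0.18,0],
    [0,0,0,0],
    [0,0,0,0],
  ],
)

```text
time_s: 39.75
ee_pos: [0.616, 0.0287, 0.1298]
orientation: [180.0, -0.1, -177.1]
wrist_force: [0.1, 0.2, 0.4]
finger_gap: 0.0437
grasp_force: 0.0
```

Request:
move_arm(
  moves=[
    [0,0,0,0],
    [0,0,0,0],
    [0,0,0,0],
    [0,0,0,0],
    [0,0,0,0],
    [0,0,0,0],
    [0,0,0,0],
  ],
  claw=-1,
  force=30,
)

```text
time_s: 40.45
ee_pos: [0.6176, 0.0275, 0.1301]
orientation: [-179.9, 0.0, -177.1]
wrist_force: [-1.5, -4.8, 4.0]
finger_gap: 0.0156
grasp_force: 30.0
```

```bash
python3 d.py .111 .058 .143;python3 -c "
import numpy as np
a=np.radians(2.8)+np.linspace(1.25,-.03,17)
x=.089+.082*np.cos(a);z=.064+.082*np.sin(a)
print((np.c_[-np.diff(x),-np.diff(z)]*10).round(3).tolist())"
```

```text
turn 0.0 shift [0.006 0.007 0.061] target [0.617 0.028 0.124] now [0.6176 0.0275 0.1301] [-1.7989e+02  4.0000e-02 -1.7711e+02] F [-1.5 -4.8  4. ] gap 0.0156 t 40.45 q [  -8.   36.   88.   -0.   56. -101.]
[[-0.062, 0.02], [-0.061, 0.025], [-0.058, 0.03], [-0.056, 0.034], [-0.053, 0.039], [-0.05, 0.043], [-0.046, 0.047], [-0.042, 0.05], [-0.038, 0.053], [-0.034, 0.056], [-0.029, 0.059], [-0.024, 0.061], [-0.019, 0.063], [-0.014, 0.064], [-0.009, 0.065], [-0.004, 0.065]]
```

Request:
move_arm(
  moves=[
    [-0.066,0.021,0,0],
    [-0.065,0.027,0,0],
    [-0.062,0.032,0,0],
    [-0.06,0.036,0,0],
    [-0.057,0.042,0,0],
    [-0.053,0.046,0,0],
  ],
)

```text
time_s: 41.05
ee_pos: [0.6408, 0.0299, 0.122]
orientation: [-178.1, -1.9, -176.8]
wrist_force: [-15.5, -62.7, -20.6]
finger_gap: 0.0167
grasp_force: 30.1
```

I put the down-shift in the y column by mistake, and the side load is 63 N. I'm undoing it straight away.

Request:
move_arm(
  moves=[
    [0,-0.05,0.03,0],
    [0,-0.05,0.05,0],
    [0,-0.05,0.06,0],
    [0,-0.054,0.064,0],
    [0,0,0,0],
  ],
)

```text
time_s: 41.55
ee_pos: [0.6565, 0.0294, 0.1102]
orientation: [-180.0, 0.4, -177.2]
wrist_force: [4.0, -3.3, 2.8]
finger_gap: 0.0156
grasp_force: 30.0
```

```bash
python3 d.py .1445 .058 .135;python3 -c "
from plant import *;s=sense();print(s['grasp_force'],s['moment'])"
```

```text
turn -0.0 shift [ 0.062  0.007 -0.058] target [0.65  0.03  0.116] now [0.6565 0.0294 0.1102] [-179.99    0.39 -177.22] F [ 4.  -3.3  2.8] gap 0.0156 t 41.55 q [  -7.   40.   83.    0.   57. -100.]
30.000539612956345 [-0.48323978 -0.44716667  0.00603903]
```

Load is relieved and the lever is at about 0.76 rad. I continue along the arc, this time with the third column as down.

```bash
python3 -c "
import numpy as np
a=np.radians(np.linspace(46.5,0,13))
x=.0897*np.cos(a);z=.0897*np.sin(a)
print([[float(round(-p*10,3)),0,float(round(-q*10,3)),0] for p,q in zip(np.diff(x),np.diff(z))])"
```

```text
[[-0.043, 0, 0.043, 0], [-0.04, 0, 0.046, 0], [-0.036, 0, 0.049, 0], [-0.033, 0, 0.051, 0], [-0.029, 0, 0.053, 0], [-0.026, 0, 0.055, 0], [-0.022, 0, 0.057, 0], [-0.018, 0, 0.058, 0], [-0.014, 0, 0.059, 0], [-0.01, 0, 0.06, 0], [-0.006, 0, 0.06, 0], [-0.002, 0, 0.061, 0]]
```

Request:
move_arm(
  moves=[
    [-0.043,0,0.043,0],
    [-0.04,0,0.046,0],
    [-0.036,0,0.049,0],
    [-0.033,0,0.051,0],
    [-0.029,0,0.053,0],
    [-0.026,0,0.055,0],
    [-0.022,0,0.057,0],
    [-0.018,0,0.058,0],
    [-0.014,0,0.059,0],
    [0,0,0,0],
  ],
)

```text
time_s: 42.55
ee_pos: [0.6812, 0.0307, 0.062]
orientation: [-179.9, 0.2, -177.1]
wrist_force: [3.1, -5.1, -0.3]
finger_gap: 0.0154
grasp_force: 30.0
```

Request:
move_arm(
  moves=[
    [-0.01,0,0.05,0],
    [-0.006,0,0.04,0],
    [0,0,0.03,0],
    [0,0,0,0],
    [0,0,0,0],
  ],
)

```text
time_s: 43.05
ee_pos: [0.6824, 0.0308, 0.0513]
orientation: [-179.9, 0.2, -177.1]
wrist_force: [0.6, -5.7, 6.6]
finger_gap: 0.0156
grasp_force: 30.0
```

```bash
python3 d.py .1786 .058 .0685
```

```text
turn 0.0 shift [-0.02   0.006  0.018] target [0.684 0.032 0.05 ] now [0.6824 0.0308 0.0513] [-1.7989e+02  1.5000e-01 -1.7710e+02] F [ 0.6 -5.7  6.6] gap 0.0156 t 43.05 q [  -7.   46.   80.   -0.   54. -100.]
```

Request:
move_arm(
  moves=[
    [0,0,0.02,0],
    [0,0,0.02,0],
    [0,0,0,0],
    [0,0,0,0],
  ],
)

```text
time_s: 43.45
ee_pos: [0.6825, 0.0308, 0.0509]
orientation: [-179.9, 0.2, -177.1]
wrist_force: [-4.9, -4.2, 21.1]
finger_gap: 0.0155
grasp_force: 30.0
```

Request:
move_arm(
  moves=[
    [0,0,0.02,0],
    [0,0,0.02,0],
    [0,0,0,0],
    [0,0,0,0],
  ],
)

```text
time_s: 43.85
ee_pos: [0.6829, 0.0308, 0.0498]
orientation: [-179.8, 0.3, -177.1]
wrist_force: [-9.7, -4.6, 35.0]
finger_gap: 0.0155
grasp_force: 30.0
```

There is a firm end stop at 35 N. I ease off, release, move clear, and compare with the first (shut) top picture by code.

Request:
move_arm(
  moves=[
    [0,0,-0.05,0],
    [0,0,0,0],
  ],
)

```text
time_s: 44.05
ee_pos: [0.6828, 0.0308, 0.0502]
orientation: [-179.9, 0.3, -177.1]
wrist_force: [-1.2, -4.6, 14.1]
finger_gap: 0.0158
grasp_force: 30.0
```

Request:
move_arm(
  moves=[
    [0,0,0,0],
    [0,0,0,0],
    [0,0,0,0],
    [0,0,0,0],
    [0,0,-0.3,0],
    [0,0,-0.4,0],
    [0,0,-0.4,0],
    [0,0,-0.4,0],
    [0,0,0,0],
  ],
  claw=0.2,
)

```text
time_s: 44.95
ee_pos: [0.6852, 0.032, 0.2037]
orientation: [-179.9, 0.7, -177.1]
wrist_force: [0.2, -0.8, 0.9]
finger_gap: 0.0524
grasp_force: 0.0
```

Request:
move_arm(
  moves=[
    [-0.02,-0.45,0,0],
    [-0.02,-0.45,0,0],
    [-0.02,-0.45,0,0],
    [-0.02,-0.45,0,0],
    [-0.02,-0.45,0,0],
    [-0.02,-0.45,0,0],
    [-0.02,-0.45,0,0],
    [-0.02,-0.45,0,0],
    [0,0,0,0],
    [0,0,0,0],
  ],
)

```text
time_s: 45.95
ee_pos: [0.7141, -0.3276, 0.1946]
orientation: [179.8, -0.1, -177.3]
wrist_force: [-0.2, 0.8, -1.1]
finger_gap: 0.0524
grasp_force: 0.0
```

Run:
```python
from plant import *
import cv2,numpy as np
for n in('top','scene'):
    a=cv2.imread(f'pics/{n}0.png');b=np.ascontiguousarray(capture(n)["pixels"][:,:,::-1]);cv2.imwrite(f'pics/{n}10.png',b)
    # shift of handle patch and bolt patch between first (shut) and now
    for lab,(u,v,h,s) in dict(handle=((287,108,9,6) if n=='top' else (265,278,9,8)),bolt=((287,179,6,6) if n=='top' else (320,213,6,8))).items():
        T=a[v-h:v+h,u-h:u+h];S=b[v-h-s:v+h+s,u-h-s:u+h+s]
        r=cv2.matchTemplate(S,T,cv2.TM_CCOEFF_NORMED);_,m,_,l=cv2.minMaxLoc(r);print(n,lab,'shift',l[0]-s,l[1]-s,round(m,3))
s=sense();print(s['ee_pos'],s['wrist_force'],s['time_s'])
```

```text
top handle shift -6 5 0.409
top bolt shift -2 4 0.149
scene handle shift 0 0 0.994
scene bolt shift 0 0 0.574
[ 0.71475161 -0.32515746  0.19554573] [0.31324823 0.24025462 0.31603267] 46.05
```

The scene view shows the handle exactly where it was when shut (match 0.994, shift 0). I do one last check of the battens from above.

Request:
move_arm(
  moves=[
    [0.21,0.39,-0.03,0],
    [0.21,0.39,-0.03,0],
    [0.21,0.39,-0.03,0],
    [0.21,0.39,-0.03,0],
    [0.21,0.39,-0.03,0],
    [0.21,0.39,-0.03,0],
    [0.21,0.39,-0.03,0],
    [0.21,0.39,-0.03,0],
    [0.21,0.39,0,0],
    [0.21,0.39,0,0],
    [0,0,0,0],
    [0,0,0,0],
  ],
)

```text
time_s: 47.25
ee_pos: [0.4849, 0.0542, 0.2214]
orientation: [-180.0, 0.0, -176.9]
wrist_force: [0.4, -0.5, 0.0]
finger_gap: 0.0524
grasp_force: 0.0
```

Run:
```python
from rect import *
m,c=rect(.048)
g=cv2.GaussianBlur(m,(3,3),0).astype(int)
def edges(prof,x0,th):
    d=np.abs(prof[2:]-prof[:-2]).sum(-1);return [(round((x0+.001*(i+1))*1e3),int(d[i])) for i in range(1,len(d)-1) if d[i]>th and d[i]>=d[i-1] and d[i]>d[i+1]]
for y in(.1,.11,.067,.08): 
    j=round((y+.06)*1e3);print('y',y,edges(g[:,j-3:j+4].mean(1),-.15,12))
for x in(-.105,-.07):
    i=round((x+.15)*1e3);print('x',x,edges(g[i-3:i+4].mean(0),-.06,16))
k,_=rect(.084,-.115,-.045,-.005,.065,c=c)
b=(k.max(-1)<45).astype(np.uint8);n,l,s,ce=cv2.connectedComponentsWithStats(b)
i=1+s[1:,4].argmax();q=np.argwhere(l==i);R=cv2.minAreaRect(q.astype(np.float32)[:,::1]);print('knob dark px',s[i,4],'centre',q.mean(0)-[115,5],R)
from plant import sense;S=sense();print(S['ee_pos'],S['wrist_force'])
```

```text
y 0.1 [(-146, 15), (-140, 58), (-130, 16), (-119, 14), (-115, 35), (-40, 108), (-38, 52), (-30, 15), (-13, 51), (-4, 12), (35, 68)]
y 0.11 [(-139, 64), (-130, 17), (-119, 12), (-115, 24), (-113, 16), (-40, 125), (-37, 48), (-29, 21), (-13, 53), (35, 82)]
y 0.067 [(-140, 80), (-137, 34), (-115, 27), (-86, 51), (-69, 64), (-40, 108), (-37, 39), (-27, 28), (-17, 52), (-13, 36), (36, 24)]
y 0.08 [(-140, 71), (-119, 14), (-116, 15), (-82, 25), (-73, 22), (-40, 121), (-37, 42), (-31, 19), (-13, 30), (2, 28), (5, 13), (36, 101)]
x -0.105 [(11, 29), (74, 19), (88, 32), (91, 18), (104, 18), (119, 110), (123, 63), (138, 34), (144, 48)]
x -0.07 [(-2, 228), (7, 21), (14, 17), (16, 17), (20, 36), (33, 30), (37, 45), (59, 69), (77, 33), (107, 27), (119, 134), (124, 72), (138, 35), (145, 49)]
knob dark px 597 centre [-79.29815745  31.61139028] ((35.3275032043457, 35.90620422363281), (18.4211483001709, 44.89656448364258), 4.5739216804504395)
[0.48601664 0.05312263 0.22147597] [ 0.64792248 -0.47073987  0.06097255]
```

Everything measures right: near ends at x = -115 mm, edges at y = 59, 90 and 119 mm, knob tight and clamp shut. The robot touches nothing, so I hand in.

```bash
python3 -c "
from plant import sign_off;print(sign_off())"
```

```text
the job is handed in; nothing more can be done
None
```

I handed the job in at about 47 s with both battens butted on the end fence and tight between fixed fence and stop, the knob fully tight and the clamp shut; a mistyped move briefly put a 63 N side load on the clamp handle (undone at once), and `sign_off()` returned no verdict.

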